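# Close down the filing station

## Task

Clear away after filing: slide the lid of the wooden file case open past its end ridge, lay every needle file from the bench in a cradle of its own inside, down in the notches of both racks (either way round), and slide the lid back over the ridge until it is fully home. The little folding file rest that stands open behind the files must also be snapped flat, at any time. Leave the other things where they are.

Things in the scene. Friction and masses are not known exactly. Their poses are not given: they have to be found in the camera images.
- file_case: wooden slide-top file case, fixed to the bench, 196 (x) by 188 (y) by 48 mm high; origin at the centre of its underside, z up. Its lid slides out along the case's own -y and overhangs there. Inside: floor at z = 6 mm, 184 mm long in x; side walls 48 mm high, closed (+y) end wall 46, mouth (-y) end wall 27, lid underside at 38 mm. Two notched racks across it form four cradles.
- case_lid (a joint): how far the lid has slid open, m: 0 = home (shut), 0.163 = fully open (stop). In the first 11 mm or so a rib under the lid must be forced over a small sprung ridge at the channel's mouth (5 to 12 N either way); elsewhere it slides with about 1 N and stays where it is left. Coming home it is pushed over the ridge until it stops.
- lid_grip (a point): centre of the top of the wooden pull bar on the lid: bar 56 mm long (case x), 14 mm wide (case y, the slide direction), standing 24 mm above the lid's top face; this point is 68 mm above the case's underside and moves with the lid. Axes as the case's.
- file_rest: folding file rest fixed to the bench: base 94 (x) by 84 (y) by 8 mm, origin at the centre of its underside, z up. A grooved panel, 70 mm wide, 6 to 8 mm thick, is hinged along y at x = -40, z = 25 mm; its free edge is 86 mm from the hinge. It starts upright, leaning a little to -x; folded it lies over the base to +x.
- rest_panel (a joint): angle of the rest's panel, rad: 0 = folded flat, 1.57 = upright, 1.75 = open stop. Over-centre: a toggle drives it away from 0.9 rad both ways (up to about 0.2 N m), so it holds open, and once pushed from behind (towards the rest's +x) to below about 0.7 rad it snaps flat by itself and stays.
- panel_edge (a point): middle of the free edge of the rest's panel (86 mm from the hinge); moves with the panel, x points from the hinge to the edge
- cradle_0 (a point): first cradle (case y = -46 mm): where a seated file's middle belongs, 22 mm above the case's underside; the file lies along x, either way round. Racks 10 mm thick stand at x = -45 and +45 mm; their notches are Vs, 35 mm wide between tooth tips (30 mm above the underside), narrowing at 45 degrees to a flat 11 mm wide at 18 mm. Lid fully open, its edge is 28 mm from this cradle.
- cradle_1 (a point): second cradle, the same, at case y = -11 mm
- cradle_2 (a point): third cradle, the same, at case y = +24 mm
- cradle_3 (a point): fourth cradle, the same, at case y = +59 mm, 29 mm from the closed end wall
- file_a_mid (a point): needle file with a yellow dipped handle, 8 mm thick (8x8 mm section), 141 mm long and 150 mm for contact, 22 g; this point is the middle of its length and thickness, x runs along the file from handle to tip. May be absent.
- file_b_mid (a point): needle file with a yellow dipped handle, 8 mm thick (8x8 mm section), 141 mm long and 150 mm for contact, 22 g; this point is the middle of its length and thickness, x runs along the file from handle to tip. May be absent.
- file_c_mid (a point): needle file with a red dipped handle, 8 mm thick (8x8 mm section), 141 mm long and 150 mm for contact, 22 g; this point is the middle of its length and thickness, x runs along the file from handle to tip. May be absent.
- file_d_mid (a point): needle file with a red dipped handle, 8 mm thick (8x8 mm section), 141 mm long and 150 mm for contact, 22 g; this point is the middle of its length and thickness, x runs along the file from handle to tip. May be absent.
- wax_block: lump of beeswax, 34x48x22 mm; a bystander, to be left where it is
- small_tin: round aluminium tin, 66 mm across, 29 mm high; a bystander, to be left where it is
- tape_roll: roll of masking tape lying flat, 98 mm across, 19 mm high; a bystander, to be left where it is
- wooden_clamp: wooden ring clamp lying flat, 148x32x24 mm; a bystander, to be left where it is
- spindle_bead: dark wooden bead, 34x15x14 mm; a bystander, to be left where it is

How it is judged:
On the way, in this order (a step that is already met when the one before it is completed fails the run):
1. the lid has been slid open past its ridge, at least 120 mm (value of joint case_lid above 0.12 m), for 0.2 s.
2. every file lies seated in a cradle of the case (x of file_a_mid in the frame of file_case between -0.025 and 0.025 m and z of file_a_mid in the frame of file_case between 0.018 and 0.0265 m and angle between the x axis of each of file_a_mid, file_b_mid, file_c_mid, file_d_mid and the x axis of file_case, either way round below 0.12 rad and (y of file_a_mid in the frame of file_case between -0.052 and -0.04 m or y of file_a_mid in the frame of file_case between -0.017 and -0.005 m or y of file_a_mid in the frame of file_case between 0.018 and 0.03 m or y of file_a_mid in the frame of file_case between 0.053 and 0.065 m) and x of file_b_mid in the frame of file_case between -0.025 and 0.025 m and z of file_b_mid in the frame of file_case between 0.018 and 0.0265 m and (y of file_b_mid in the frame of file_case between -0.052 and -0.04 m or y of file_b_mid in the frame of file_case between -0.017 and -0.005 m or y of file_b_mid in the frame of file_case between 0.018 and 0.03 m or y of file_b_mid in the frame of file_case between 0.053 and 0.065 m) and x of file_c_mid in the frame of file_case between -0.025 and 0.025 m and z of file_c_mid in the frame of file_case between 0.018 and 0.0265 m and (y of file_c_mid in the frame of file_case between -0.052 and -0.04 m or y of file_c_mid in the frame of file_case between -0.017 and -0.005 m or y of file_c_mid in the frame of file_case between 0.018 and 0.03 m or y of file_c_mid in the frame of file_case between 0.053 and 0.065 m) and x of file_d_mid in the frame of file_case between -0.025 and 0.025 m and z of file_d_mid in the frame of file_case between 0.018 and 0.0265 m and (y of file_d_mid in the frame of file_case between -0.052 and -0.04 m or y of file_d_mid in the frame of file_case between -0.017 and -0.005 m or y of file_d_mid in the frame of file_case between 0.018 and 0.03 m or y of file_d_mid in the frame of file_case between 0.053 and 0.065 m) and linear speed of each of file_a, file_b, file_c, file_d below 0.02 m/s), for 0.2 s.
At the end, for the whole second after the job is handed in: The rest's panel is flat (under 0.06 rad); the lid is home, within 3 mm of shut; every present file is still in one of the four cradles: middle within 6 mm of the cradle's line, 25 mm of the case's middle lengthwise, 18 to 26.5 mm above its underside, within 0.12 rad of its x axis (all of step 2 and value of joint rest_panel below 0.06 rad and value of joint case_lid below 0.003 m); the robot touches nothing.
It fails at once if a bystander is pushed more than 30 mm from its place (distance of any of wax_block, small_tin, tape_roll, wooden_clamp, spindle_bead from where it was at the start of the episode above 0.03 m).
Of file_a, file_b, file_c, file_d only 3 to 4 are there at a start; the rules pass over those that are not, and their reading is None.
At some moment in a run one of file_a, file_b, file_c, file_d may be knocked a few centimetres aside while the robot is not near it.
Once in a run the grip may slacken for a moment while it holds something.
It also fails if it takes over 210 s, if anything falls off the work surface, if the arm or the gripper's body presses on something with over 40 N, if the wrist force passes 120 N, or if a joint passes its speed limit or range.

## Robot

A 6-joint arm with a two-finger parallel gripper is mounted at the origin on a cart in front of the work surface, level with it; the furniture and walls round the work are solid. World frame = base frame: x ahead of the robot, y to its left, z up, the work surface at z = 0. Lengths are in m, angles in rad, forces in N, time in s.
With the tool pointing down it reaches from about 0.3 to 0.775 m from the base axis. Payload 14.6 kg.
Tool frame: the origin (TCP) lies at the very end of the fingers, on their centre line; the grasp point (between the pads) lies 19 mm behind it; z points along the fingers, y is the line along which they close (so a half turn about z gives the same grasp; the last joint's range is limited). The gripper opens to 94 mm and grips with 3 to 60 N. Pads are 16 mm wide; open, the fingers measure 119 mm over their backs; the gripper's body (75 mm by 177 mm) begins 78 mm behind the grasp point.
Start: joints at [-1.219, 0.3, 1.521, -0, 1.321, -0.067], TCP at [0.224, -0.502, 0.205] pointing down, gripper open.
Joint ranges: [-3.03, 3.03], [-0.79, 2.21], [0.23, 2.52], [-1.04, 4.18], [0, 3.07], [-2.55, 2.55]. Speed limits (rad/s): [2.22, 2.22, 2.57, 3.14, 3.14, 3.14].

## Interface

Orientations are given as [roll, pitch, yaw] about the fixed x, y, z axes, in that order (R = Rz(yaw) Ry(pitch) Rx(roll)).
In Python, from station import ctrl gives the robot as it stands.
- The arm moves only by the tool carry_out, never from a script. Its argument "motion" is text: rows parted by semicolons, each of 7 numbers parted by spaces: the shift along the world's x, y, z in m, then the turn, a rotation vector about the world's x, y, z in degrees, then the closure in counts, from 0 (fully open) to 255 (shut). In form: dx dy dz wx wy wz hand; .... A call has 1 to 20 rows; each row shifts and turns the commanded pose from where the row before left it; what a row does not reach is not made up. A row lasts 1/12 s, in which the tool goes at most 41.7 mm and 7.16 degrees, less where a joint would pass 70% of its speed; a pose out of reach is approached as far as the arm can. A call is refused whole if a number of a shift passes 0.0417 or a number of a turn 7.16, either way. A call with a gripper value outside its range is refused whole. The fingers move at their own pace and stop on an object; "grip_force" is the grip in N (left out, the last holds). Time passes only in rows, so rows that do not move let the fingers close. It gives the time, the measured TCP pose, the force, the opening and the grip force at its end, in the units of the state.
- ctrl.get_obs(): the state, without advancing time (a new reading comes with each control period).
- ctrl.camera(name): name is "scene" or "side" or "wrist"; returns a dict with "pixels" (420x560x3 uint8, red, green, blue), "range_z" (420x560 float32, m along the optical axis (not along the pixel's ray), 0 where there is no reading), "K" (3x3 intrinsics, pixels), "position" and "attitude" of the camera in the world. Camera axes: x right, y up, looking along -z (the intrinsics and any distortion apply to the point x, -y, -z); pixel columns grow to the right and rows downward; lengths in m; the calibration is good to about 2 mm. A picture is of the moment at which its call begins.
- ctrl.hand_in(): hands the job in; it is judged then, once.
The state is a dict: "time_s": time; "qpos": joint angles; "joint_vel": joint speeds; "tau": joint torques, N m; "ee_pos": TCP position; "eef_rot": TCP orientation; "force": force on the tool from outside, world axes, zero at the start; "moment": the same for the moment, N m; "grip_width": finger opening in m; "grip_force": force on a finger pad.
Only numpy, scipy, OpenCV 4.12 (cv2) and the standard library are available. Lean on these libraries where they do the work, as an engineer would, in place of code of your own. Each camera call takes 0.05 s, during which the arm holds its last target. There are 200 camera calls.

## Working session

There is one attempt and no reset: what is moved stays moved. The work goes in short steps, Python scripts to look and compute and a tool call to move; the robot and the scene stay as the last step left them, time stands still between calls to the robot, and variables do not carry over. Pictures are saved under pics/ and viewed, at most 14 in all, crops included, and the job is handed in when it is done.

Besides the shell and the picture viewer there is one more tool, called after "Emit:" by a JSON object that holds its "api" and its "payload". carry_out: Moves the arm, as the interface text tells. Its arguments: {"type":"object","properties":{"motion":{"type":"string"},"grip_force":{"type":"number"}},"required":["motion"]}

```bash
mkdir -p pics
cat > h.py <<'E'
import numpy as np, cv2
from station import ctrl
def shot(name,fn=None):
    c=ctrl.camera(name); np.savez('pics/'+(fn or name)+'.npz',**{k:np.array(v) for k,v in c.items()})
    cv2.imwrite('pics/'+(fn or name)+'.png',c['pixels'][:,:,::-1]); return c
def load(fn): return dict(np.load('pics/'+fn+'.npz'))
def R(c):
    a=np.array(c['attitude'])
    if a.shape==(3,3): return a
    from scipy.spatial.transform import Rotation as S
    return S.from_euler('xyz',a).as_matrix() if a.size==3 else S.from_quat(a).as_matrix()
def cloud(c):
    K=c['K'];z=c['range_z'];h,w=z.shape
    u,v=np.meshgrid(np.arange(w),np.arange(h))
    p=np.stack([(u-K[0,2])/K[0,0]*z,-(v-K[1,2])/K[1,1]*z,-z],-1)
    return p@R(c).T+np.array(c['position'])
def onplane(c,u,v,zp):
    K=c['K'];d=R(c)@np.array([(u-K[0,2])/K[0,0],-(v-K[1,2])/K[1,1],-1]);p=np.array(c['position'])
    return p+d*(zp-p[2])/d[2]
E
python3 - <<'E'
from h import *
for n in ('scene','side','wrist'):
    c=shot(n); print(n,c['position'],c['attitude'],c['K'],[k for k in c])
print(ctrl.get_obs())
a=load('scene')['pixels'];b=load('side')['pixels']
E
```

```text
scene [-0.03224283  0.825315    0.80380086] [ 9.20996380e-01 -2.04540256e-03 -2.42385129e+00] [[514.12590566   0.         282.59792813]
 [  0.         514.12590566 215.35844078]
 [  0.           0.           1.        ]] ['pixels', 'range_z', 'K', 'position', 'attitude']
side [ 0.3111951  -0.6717065   0.61994728] [ 0.97660594  0.02264556 -0.43426547] [[405.65029633   0.         284.91714782]
 [  0.         405.65029633 206.51726306]
 [  0.           0.           1.        ]] ['pixels', 'range_z', 'K', 'position', 'attitude']
wrist [ 0.29038959 -0.4721101   0.38532   ] [-2.57609445e-01  2.20249472e-04 -1.15175294e+00] [[333.09213349   0.         283.75488352]
 [  0.         333.09213349 211.54298888]
 [  0.           0.           1.        ]] ['pixels', 'range_z', 'K', 'position', 'attitude']
{'time_s': 0.15, 'qpos': array([-1.21860991e+00,  3.00342105e-01,  1.52138962e+00,  1.33571414e-05,
        1.32069159e+00, -6.66165061e-02]), 'joint_vel': array([ 0.00118614, -0.00016392, -0.00253944,  0.00170466, -0.00096036,
       -0.00064469]), 'tau': array([-2.26353055e-03, -5.31960869e+01, -3.52821600e+01,  7.07014720e-02,
        2.36291072e-02, -9.90588160e-05]), 'ee_pos': array([ 0.22359759, -0.50230297,  0.20503809]), 'eef_rot': array([-3.14076470e+00, -6.82043855e-05,  4.18799581e-01]), 'force': array([-0.11701363, -0.30347206, -0.10795877]), 'moment': array([ 0.03359771, -0.01283593,  0.02751793]), 'grip_force': 0.0, 'grip_width': 0.09393941744197445}
```

View pics/scene.png

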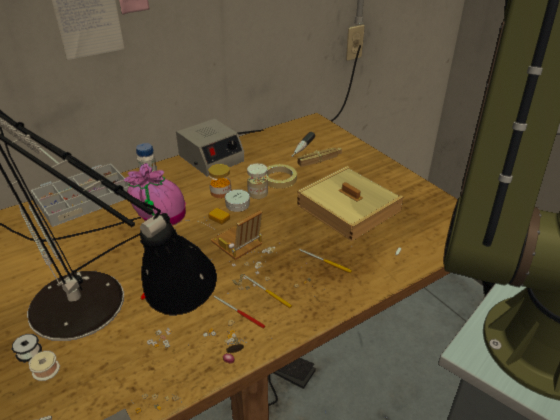

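View pics/side.png

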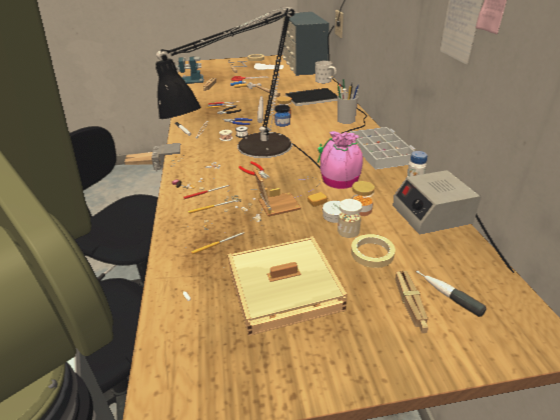

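The scene view shows the case (350,200), the rest (242,240), and files at (325,260) yellow, (265,290) yellow and (240,312) red. The side view shows the same three files at (218,242), (213,205) and (205,192). Next I'll enlarge the area.

Run:
```python
from h import *
s=load('side'); p=s['pixels'][130:340,140:360,::-1]
cv2.imwrite('pics/sidec.png',cv2.resize(p,None,fx=2.8,fy=2.8,interpolation=cv2.INTER_CUBIC))
s2=load('scene'); p=s2['pixels'][130:370,130:410,::-1]
cv2.imwrite('pics/scenec.png',cv2.resize(p,None,fx=2.5,fy=2.5,interpolation=cv2.INTER_CUBIC))
for n,c in (('side',s),('scene',s2)):
    P=cloud(c); 
    # lid top: z ~ .044
    m=(abs(P[...,2]-.044)<.006)&(c['range_z']>0)
    print(n,[ (np.round(P[v,u],4)) for u,v in ([(285,295),(218,242),(213,205),(205,192)] if n=='side' else [(345,210),(325,260),(265,290),(240,312)])])
```

```text
side [array([ 0.5307, -0.1677,  0.044 ]), array([0.473 , 0.0941, 0.0051]), array([0.5075, 0.2514, 0.008 ]), array([0.5078, 0.335 , 0.0031])]
scene [array([ 0.5234, -0.0489,  0.0427]), array([0.4728, 0.0957, 0.0046]), array([0.5116, 0.2576, 0.0048]), array([0.5073, 0.3381, 0.0054])]
```

View pics/sidec.png

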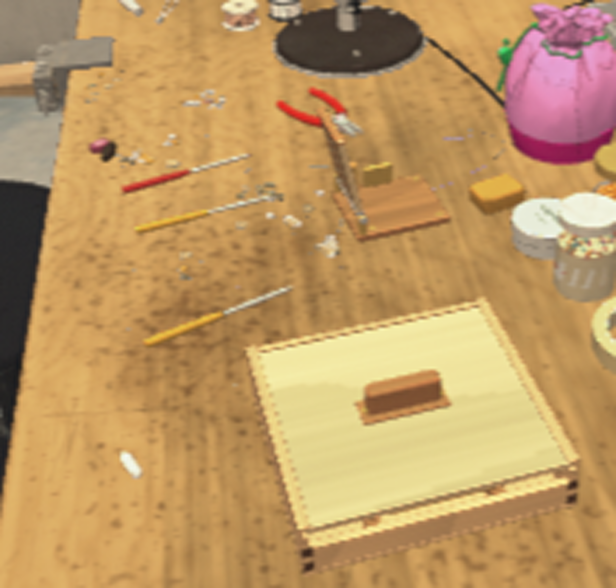

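View pics/scenec.png

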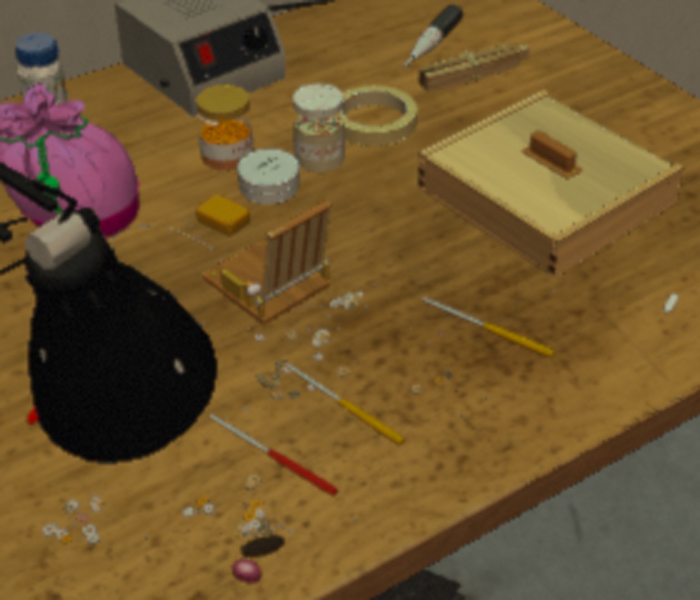

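```bash
cat > meas.py <<'E'
from h import *
def rect(P): 
    (c,wh,a)=cv2.minAreaRect(P[:,:2].astype(np.float32)*1000); return np.round(c,1),np.round(wh,1),round(a,1)
def files(c):
    P=cloud(c);hsv=cv2.cvtColor(c['pixels'],cv2.COLOR_RGB2HSV);ok=(c['range_z']>0)
    out=[]
    box=(P[...,0]>.3)&(P[...,0]<.62)&(P[...,1]>-.35)&(P[...,1]<.6)&(P[...,2]<.06)&ok
    h,s,v=hsv[...,0],hsv[...,1],hsv[...,2]
    for nm,m in (('yellow',(h>=17)&(h<=28)&(s>190)&(v>130)),('red',((h<6)|(h>172))&(s>170)&(v>70))):
        n,l,st,ce=cv2.connectedComponentsWithStats((m&box).astype(np.uint8))
        for i in range(1,n):
            if st[i,4]>25: q=P[l==i]; out.append((nm,st[i,4],np.round(ce[i]),np.round(np.median(q,0),4),rect(q)))
    return out
E
python3 - <<'E'
from meas import *
for n in ('side','scene'):
    c=load(n);P=cloud(c);ok=c['range_z']>0
    m=ok&(P[...,0]>.38)&(P[...,0]<.72)&(P[...,1]>-.28)&(P[...,1]<.05)
    a=P[m&(P[...,2]>.034)&(P[...,2]<.052)]; print(n,'case',rect(a))
    b=P[m&(P[...,2]>.058)&(P[...,2]<.09)]; print('bar',rect(b),b[:,2].max(),np.median(b,0))
    for f in files(c): print(f)
    m=ok&(P[...,0]>.5)&(P[...,0]<.75)&(P[...,1]>.12)&(P[...,1]<.36)
    q=P[m&(P[...,2]>.035)&(P[...,2]<.13)];print('panel',q.shape,q.min(0),q.max(0),rect(q[q[:,2]>.08]),q[q[:,2]>q[:,2].max()-.008].mean(0))
    q=P[m&(P[...,2]>.005)&(P[...,2]<.012)]; print('base',q.shape,rect(q))
c=load('scene');P=cloud(c);print('lamp',P[270,178],P[305,195],P[250,170])
E
```

```text
side case (array([ 552. , -112.3]), array([192. , 197.1]), 82.2)
bar (array([ 550.3, -115.5]), array([16.6, 54.4]), 81.2) 0.07093223222347655 [ 0.54982532 -0.11879353  0.06669435]
('red', np.int32(41), array([195., 194.]), array([0.4771, 0.3309, 0.0063]), (array([478.5, 332. ]), array([64.8, 10.6]), 0.6))
panel (189, 3) [0.61132616 0.14823211 0.03543328] [0.65324535 0.22350394 0.11324773] (array([617.7, 184.4]), array([72. , 10.2]), 87.4) [0.61707841 0.18293958 0.10943504]
base (645, 3) (array([621.3, 232.8]), array([236.3, 233.6]), 6.0)
scene case (array([ 552.2, -109. ]), array([192.3, 200.2]), 82.5)
bar (array([ 552.1, -110.5]), array([19. , 54.3]), 78.7) 0.07154232968698593 [ 0.54998687 -0.10806379  0.06536485]
('yellow', np.int32(67), array([338., 265.]), array([0.4376, 0.0927, 0.0066]), (array([441.1,  93. ]), array([69., 10.]), 9.8))
('yellow', np.int32(90), array([278., 298.]), array([0.4738, 0.2571, 0.0062]), (array([478. , 253.7]), array([14.8, 72.8]), 89.9))
('yellow', np.int32(29), array([230., 334.]), array([0.4836, 0.3895, 0.0018]), (array([483.9, 388. ]), array([ 8. , 19.5]), 17.3))
('red', np.int32(71), array([251., 319.]), array([0.4769, 0.337 , 0.0073]), (array([479.1, 337.1]), array([69.4,  6.5]), 2.1))
panel (600, 3) [0.6118276  0.15295148 0.03521234] [0.6551582  0.23224819 0.11208912] (array([620.2, 190.1]), array([72. , 11.9]), 80.1) [0.61911086 0.19080159 0.10824419]
base (561, 3) (array([614.8, 226.6]), array([129.6, 321.5]), 49.9)
lamp [0.45499607 0.5034955  0.2731036 ] [0.44221379 0.4913826  0.19656823] [0.46115455 0.50730026 0.31165875]
```

Emit:
{"api": "carry_out", "payload": {"motion": "0.0218 0.026 0 0 0 -3.17 0; 0.0218 0.026 0 0 0 -3.17 0; 0.0218 0.026 0 0 0 -3.17 0; 0.0218 0.026 0 0 0 -3.17 0; 0.0218 0.026 0 0 0 -3.17 0; 0.0218 0.026 0 0 0 -3.17 0; 0.0218 0.026 0 0 0 -3.17 0; 0.0218 0.026 0 0 0 -3.17 0; 0.0218 0.026 0 0 0 -3.17 0; 0.0218 0.026 0 0 0 -3.17 0; 0.0218 0.026 0 0 0 0 0; 0.0218 0.026 0 0 0 0 0; 0.0218 0.026 0 0 0 0 0; 0.0218 0.026 0 0 0 0 0; 0.0218 0.026 0 0 0 0 0; 0 0 0 0 0 0 0; 0 0 0 0 0 0 0", "grip_force": 40}}

```text
time_s: 1.57
ee_pos: [0.551, -0.1113, 0.2048]
eef_rot: [-3.142, 0.001, -0.132]
force: [-0.4, -0.1, -0.9]
grip_width: 0.0936
grip_force: 0.0
```

Run:
```python
from meas import *
c=shot('wrist','w1');P=cloud(c);ok=c['range_z']>0
b=P[ok&(P[...,2]>.058)&(P[...,2]<.08)&(P[...,0]>.5)&(P[...,0]<.6)&(P[...,1]<0)&(P[...,1]>-.2)]
print('bar',len(b),rect(b),np.median(b[:,2]))
b=P[ok&(P[...,2]>.034)&(P[...,2]<.052)];print('case',rect(b))
S=lambda u,v:(u/2.8+140,v/2.8+130); C=lambda u,v:(u/2.5+130,v/2.5+130)
s=load('side');e=load('scene')
for n,a,b,d,f in (('y1',(147,343),(290,288),(552,352),(423,298)),('y2',(137,229),(280,197),(402,440),(285,365)),('r',(124,189),(247,155),(335,492),(212,417))):
    for c,t,p,q in((s,S,a,b),(e,C,d,f)):
        p=onplane(c,*t(*p),.005);q=onplane(c,*t(*q),.005)
        print(n,p[:2].round(4),q[:2].round(4),'mid',((p+q)/2)[:2].round(4),'L',round(np.linalg.norm(q-p),4),'yaw',np.degrees(np.arctan2(*(q-p)[[1,0]])).round(1))
```

```text
bar 789 (array([ 553.5, -113.9]), array([13.7, 55.7]), 82.3) 0.06856925141624465
case (array([567.1, -12.5]), array([388.1, 196.4]), 82.1)
y1 [0.4078 0.0834] [0.5409 0.1005] mid [0.4744 0.0919] L 0.1342 yaw 7.3
y1 [0.407  0.0864] [0.5415 0.1061] mid [0.4742 0.0963] L 0.1359 yaw 8.3
y2 [0.441  0.2534] [0.5828 0.2443] mid [0.5119 0.2488] L 0.1421 yaw -3.7
y2 [0.4397 0.2563] [0.5759 0.2568] mid [0.5078 0.2565] L 0.1362 yaw 0.2
r [0.4464 0.3299] [0.579  0.3369] mid [0.5127 0.3334] L 0.1328 yaw 3.0
r [0.4438 0.3341] [0.5781 0.3428] mid [0.5109 0.3384] L 0.1346 yaw 3.7
```

View pics/w1.png

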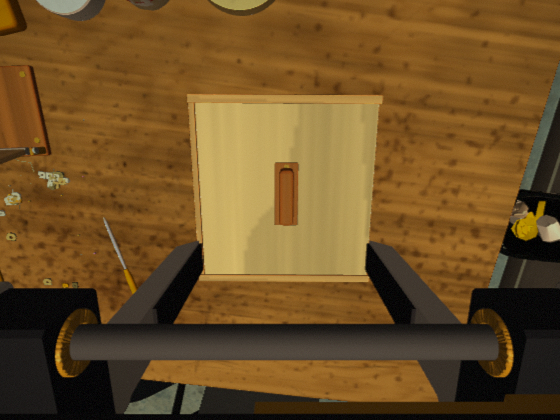

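The wrist view shows the shut lid centred under the gripper, with its bar at (286,193). This agrees with the other cameras to within 2 mm.

Emit:
{"api": "carry_out", "payload": {"motion": "0.001 -0.001 -0.02 0 0 0 0; 0.001 -0.001 -0.02 0 0 0 0; 0 0 -0.02 0 0 0 0; 0 0 -0.02 0 0 0 60; 0 0 -0.02 0 0 0 100; 0 0 -0.02 0 0 0 130; 0 0 -0.02 0 0 0 150; 0 0 -0.0125 0 0 0 150; 0 0 0 0 0 0 150; 0 0 0 0 0 0 255; 0 0 0 0 0 0 255; 0 0 0 0 0 0 255; 0 0 0 0 0 0 255; 0 0 0 0 0 0 255; 0 0 0 0 0 0 255; 0 0 0 0 0 0 255; 0 0 0 0 0 0 255", "grip_force": 40}}

```text
time_s: 3.03
ee_pos: [0.5528, -0.1144, 0.0533]
eef_rot: [-3.142, -0.0, -0.134]
force: [-0.8, 1.1, 2.5]
grip_width: 0.0132
grip_force: 40.0
```

Emit:
{"api": "carry_out", "payload": {"motion": "-0.00133 -0.0097 0 0 0 0 255; -0.00133 -0.0097 0 0 0 0 255; -0.00133 -0.0097 0 0 0 0 255; -0.00133 -0.0097 0 0 0 0 255; -0.00133 -0.0097 0 0 0 0 255; -0.00133 -0.0097 0 0 0 0 255; -0.00133 -0.0097 0 0 0 0 255; -0.00133 -0.0097 0 0 0 0 255; -0.00133 -0.0097 0 0 0 0 255; -0.00133 -0.0097 0 0 0 0 255; -0.00133 -0.0097 0 0 0 0 255; -0.00133 -0.0097 0 0 0 0 255; -0.00133 -0.0097 0 0 0 0 255; -0.00133 -0.0097 0 0 0 0 255; -0.00133 -0.0097 0 0 0 0 255; -0.00133 -0.0097 0 0 0 0 255; -0.0004 -0.004 0 0 0 0 255; 0 0 0 0 0 0 255; 0 0 0 0 0 0 255"}}

```text
time_s: 4.62
ee_pos: [0.5306, -0.2749, 0.0532]
eef_rot: [3.141, -0.0, -0.135]
force: [-3.1, -1.1, 6.3]
grip_width: 0.0137
grip_force: 40.0
```

Emit:
{"api": "carry_out", "payload": {"motion": "0 0 0 0 0 0 100; 0 0 0 0 0 0 100; 0 0 0 0 0 0 100; 0 0 0.025 0 0 0 100; 0 0 0.025 0 0 0 100; 0 0 0.025 0 0 0 100; 0 0 0.025 0 0 0 100; -0.01 0.03 0.025 0 0 0 100; -0.01 0.03 0.025 0 0 0 100; -0.01 0.035 0 0 0 0 100; -0.01 0.035 0 0 0 0 100; -0.01 0.035 0 0 0 0 100; -0.01 0.035 0 0 0 0 100; -0.01 0.035 0 0 0 0 100; -0.01 0.035 0 0 0 0 100; -0.01 0.035 0 0 0 0 100; -0.01 0.035 0 0 0 0 100; -0.01 0.035 0 0 0 0 100; 0 0 0 0 0 0 100; 0 0 0 0 0 0 100", "grip_force": 30}}

```text
time_s: 6.28
ee_pos: [0.4206, 0.1025, 0.203]
eef_rot: [3.142, -0.0, -0.131]
force: [0.2, 0.3, 0.1]
grip_width: 0.057
grip_force: 0.0
```

Run:
```python
from meas import *
c=shot('wrist','w2')
for f in files(c): print(f)
```

```text
('yellow', np.int32(176), array([260.,  10.]), array([0.6085, 0.102 , 0.0011]), (array([605.9, 101.6]), array([18.4, 23.3]), 80.2))
('yellow', np.int32(709), array([306.,  29.]), array([0.5883, 0.0554, 0.0011]), (array([584.2,  54.3]), array([61.8, 52.1]), 43.4))
('yellow', np.int32(33), array([328.,   6.]), array([0.6025, 0.0321, 0.0014]), (array([603.5,  33.1]), array([10.9,  6.8]), 24.0))
('yellow', np.int32(26), array([345.,   3.]), array([0.603 , 0.0152, 0.0013]), (array([602.8,  14.6]), array([8.7, 5.7]), 72.0))
('yellow', np.int32(144), array([221.,  10.]), array([0.6139, 0.1407, 0.001 ]), (array([613.4, 142.7]), array([30.9, 13. ]), 79.2))
('yellow', np.int32(288), array([368.,  20.]), array([ 0.5835, -0.0073,  0.0011]), (array([587. ,  -5.1]), array([32.2, 24.2]), 79.2))
('yellow', np.int32(82), array([172.,  17.]), array([0.6137, 0.193 , 0.0011]), (array([613.4, 192.9]), array([17.8, 10. ]), 58.0))
('yellow', np.int32(26), array([187.,  13.]), array([0.6151, 0.1767, 0.0011]), (array([614.2, 176.6]), array([ 5.5, 10. ]), 3.7))
('yellow', np.int32(141), array([338.,  20.]), a
[... 14390 characters left out ...]
1, 239.1]), array([19.6,  8.9]), 35.7))
('yellow', np.int32(156), array([545., 247.]), array([ 0.3066, -0.205 ,  0.0017]), (array([ 309.6, -200.9]), array([18.6, 41.4]), 0.2))
('yellow', np.int32(66), array([463., 249.]), array([ 0.3182, -0.1054,  0.0015]), (array([ 317.4, -106.4]), array([11.1, 20.9]), 8.8))
('yellow', np.int32(29), array([451., 261.]), array([ 0.3026, -0.0906,  0.0013]), (array([303.2, -90.9]), array([16.8,  7.5]), 51.8))
('red', np.int32(413), array([ 73., 164.]), array([0.4802, 0.3331, 0.0078]), (array([481. , 333.5]), array([70.9,  7.8]), 4.0))
('red', np.int32(44), array([  4., 209.]), array([0.4409, 0.4263, 0.0085]), (array([441.9, 427.3]), array([ 5.4, 18.9]), 78.4))
```

View pics/w2.png

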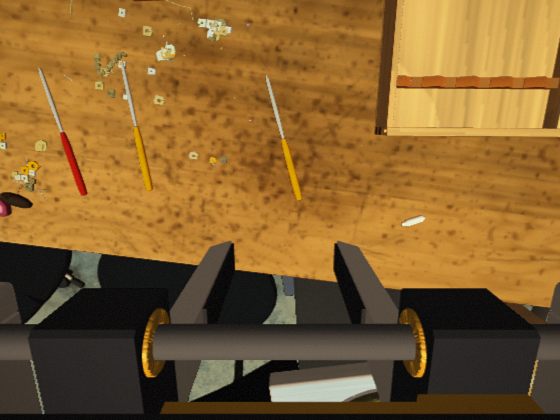

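The wrist view shows three files: y1 from (268,75) to (299,199), y2 from (122,62) to (150,190) and red from (40,69) to (84,194). The open case is at top right, and I see no fourth file.

Run:
```python
from meas import *
c=load('w2')
for n,h,t in(('y1',(299,199),(268,75)),('y2',(150,190),(122,62)),('r',(84,194),(40,69))):
    p=onplane(c,*h,.005);q=onplane(c,*t,.005)
    print(n,p[:2].round(4),q[:2].round(4),'mid',((p+q)/2)[:2].round(4),'L',round(np.linalg.norm(q-p),4),'yaw',np.degrees(np.arctan2(*(q-p)[[1,0]])).round(1))
```

```text
y1 [0.4071 0.0862] [0.545  0.1028] mid [0.4761 0.0945] L 0.1389 yaw 6.8
y2 [0.4401 0.2555] [0.5776 0.2529] mid [0.5089 0.2542] L 0.1375 yaw -1.0
r [0.4455 0.3323] [0.5822 0.3404] mid [0.5139 0.3363] L 0.137 yaw 3.4
```

Emit:
{"api": "carry_out", "payload": {"motion": "0.0185 -0.0027 -0.02 0 0 4.77 130; 0.0185 -0.0027 -0.02 0 0 4.77 130; 0.0185 -0.0026 -0.02 0 0 4.77 130; 0 0 -0.03 0 0 0 130; 0 0 -0.03 0 0 0 130; 0 0 -0.03 0 0 0 130; 0 0 -0.025 0 0 0 130; 0 0 -0.015 0 0 0 130; 0 0 -0.01 0 0 0 130; 0 0 0 0 0 0 130; 0 0 0 0 0 0 130; 0 0 0 0 0 0 255; 0 0 0 0 0 0 255; 0 0 0 0 0 0 255; 0 0 0 0 0 0 255; 0 0 0 0 0 0 255; 0 0 0 0 0 0 255; 0 0 0 0 0 0 255; 0 0 0 0 0 0 255", "grip_force": 30}}

```text
time_s: 7.92
ee_pos: [0.4765, 0.0934, 0.0031]
eef_rot: [3.142, -0.0, 0.115]
force: [-0.9, 0.3, 2.3]
grip_width: 0.0076
grip_force: 30.0
```

Emit:
{"api": "carry_out", "payload": {"motion": "0 0 0.015 0 0 0 255; 0 0 0.025 0 0 0 255; 0 0 0.03 0 0 -2 255; 0 0 0.03 0 0 -2 255; 0 0 0.03 0 0 -2 255; 0 0 0.03 0 0 -2 255; 0 -0.013 0.02 0 0 -2 255; 0 -0.013 0 0 0 -2 255; 0 -0.013 0 0 0 -2.4 255; 0 -0.013 0 0 0 0 255; 0 -0.013 0 0 0 0 255; 0 -0.013 0 0 0 0 255; 0 -0.013 0 0 0 0 255; 0 -0.013 0 0 0 0 255; 0 -0.013 0 0 0 0 255; 0 -0.013 0 0 0 0 255; 0 -0.013 0 0 0 0 255; 0 0 0 0 0 0 255; 0 0 0 0 0 0 255"}}

```text
time_s: 9.5
ee_pos: [0.4764, -0.0498, 0.1828]
eef_rot: [-3.141, 0.0, -0.137]
force: [-0.7, 0.2, 1.0]
grip_width: 0.0081
grip_force: 3.0
```

Run:
```python
from meas import *
c=load('w1');P=cloud(c);ok=(c['range_z']>0)&(P[...,0]>.43)&(P[...,0]<.68)&(P[...,1]<.01)&(P[...,1]>-.24)
v,u=np.mgrid[:420,:560]; ok&=(v<290)
b=P[ok&(P[...,2]>.034)&(P[...,2]<.055)];print('case closed w1',rect(b))
c=shot('wrist','w3')
cv2.imwrite('pics/w3b.png',cv2.resize(c['pixels'][:320,100:560,::-1],None,fx=1.7,fy=1.7))
```

```text
case closed w1 (array([ 553.5, -111.6]), array([188.1, 196.4]), 82.1)
```

View pics/w3b.png

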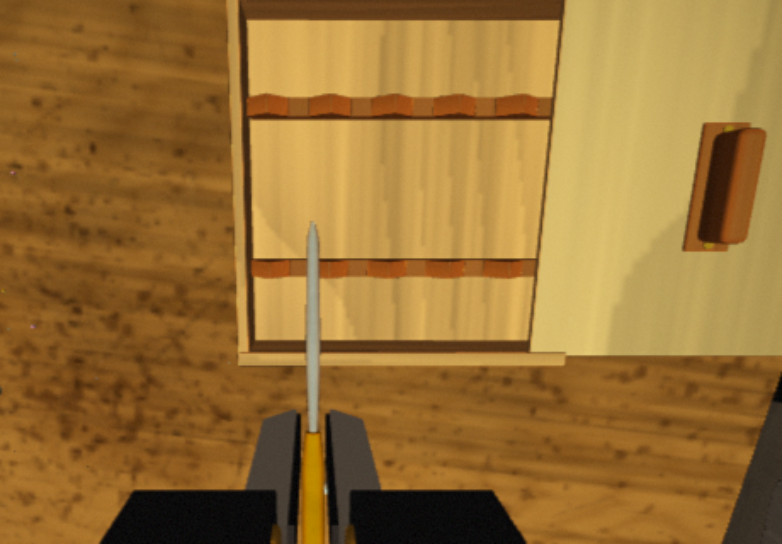

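The wrist view shows the file held straight and pointing into the case. The notches between the rack teeth are visible, and cradle 3 lies at about crop column 312. The grip reading has dropped to 3 N, so I'll check it while moving over.

Emit:
{"api": "carry_out", "payload": {"motion": "0 0 0 0 0 0 255; 0.0142 -0.0006 0 0 0 0 255; 0.0142 -0.0006 0 0 0 0 255; 0.0142 -0.0006 0 0 0 0 255; 0.0142 -0.0006 0 0 0 0 255; 0.0142 -0.0005 0 0 0 0 255; 0.0142 -0.0005 0 0 0 0 255; 0 0 -0.02 0 0 0 255; 0 0 -0.02 0 0 0 255; 0 0 -0.02 0 0 0 255; 0 0 -0.02 0 0 0 255; 0 0 -0.02 0 0 0 255; 0 0 0 0 0 0 255", "grip_force": 30}}

```text
time_s: 10.63
ee_pos: [0.5599, -0.052, 0.0793]
eef_rot: [-3.141, 0.006, -0.135]
force: [0.2, -0.3, -1.2]
grip_width: 0.0077
grip_force: 30.0
```

Run:
```python
from meas import *
c=shot('wrist','w4')
cv2.imwrite('pics/w4b.png',cv2.resize(c['pixels'][:,120:500,::-1],None,fx=1.4,fy=1.4))
```

```text
(no output)
```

View pics/w4b.png

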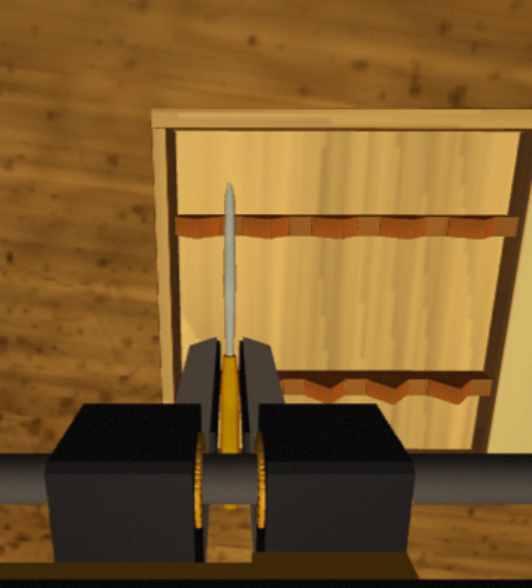

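The file lines up with the end notch at about (228,227), and the grip is back to 30 N. I'll lower and release it.

Emit:
{"api": "carry_out", "payload": {"motion": "0.001 -0.001 -0.015 0 0 0 255; 0 0 -0.015 0 0 0 255; 0 0 -0.014 0 0 0 255; 0 0 -0.008 0 0 0 255; 0 0 -0.005 0 0 0 255; 0 0 0 0 0 0 255; 0 0 0 0 0 0 200; 0 0 0 0 0 0 200; 0 0 0 0 0 0 200; 0 0 0 0 0 0 200; 0 0 0.015 0 0 0 200; 0 0 0.03 0 0 0 200; 0 0 0.03 0 0 0 200; 0 0 0.03 0 0 0 200; 0 0 0.03 0 0 0 160; 0 0 0 0 0 0 130"}}

```text
time_s: 12.02
ee_pos: [0.5648, -0.0544, 0.1673]
eef_rot: [3.141, -0.009, -0.136]
force: [0.7, -0.7, 0.6]
grip_width: 0.0301
grip_force: 0.0
```

Emit:
{"api": "carry_out", "payload": {"motion": "-0.0112 0.027 0.003 0 0 1 130; -0.0112 0.027 0.003 0 0 1 130; -0.0112 0.027 0.003 0 0 1 130; -0.0112 0.027 0.003 0 0 1 130; -0.0112 0.027 0.003 0 0 1 130; -0.0112 0.027 0.003 0 0 1 130; -0.0112 0.027 0.003 0 0 0.8 130; -0.0112 0.027 0.003 0 0 0 130; -0.0112 0.027 0.003 0 0 0 130; -0.0112 0.027 0.003 0 0 0 130; -0.0112 0.027 0.003 0 0 0 130; -0.0112 0.027 0.003 0 0 0 130; 0 0 0 0 0 0 130; 0 0 0 0 0 0 130"}}

```text
time_s: 13.18
ee_pos: [0.4278, 0.2707, 0.1969]
eef_rot: [-3.142, -0.0, -0.015]
force: [0.2, 0.4, 0.2]
grip_width: 0.0465
grip_force: 0.0
```

Run:
```python
from meas import *
shot('wrist','w5')
```

```text
(no output)
```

View pics/w5.png

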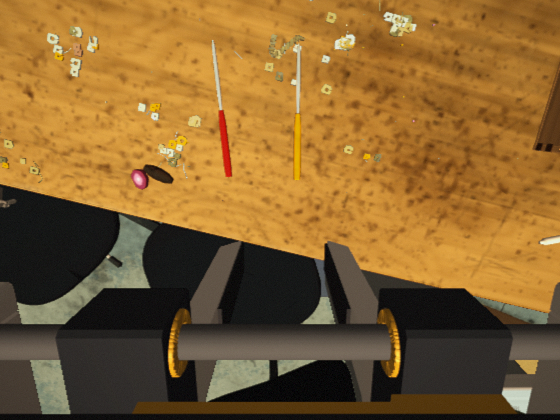

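The view shows y2 from (297,178) to (298,45) and red from (229,175) to (213,42).

Run:
```python
from meas import *
c=load('w5')
for n,h,t in(('y2',(297,179),(298,45)),('r',(229,176),(213,41))):
    p=onplane(c,*h,.005);q=onplane(c,*t,.005)
    print(n,'mid',((p+q)/2)[:2].round(4),'L',round(np.linalg.norm(q-p),4),'yaw',np.degrees(np.arctan2(*(q-p)[[1,0]])).round(1))
```

```text
y2 mid [0.5097 0.2547] L 0.138 yaw -0.7
r mid [0.5145 0.3362] L 0.1387 yaw 3.5
```

Emit:
{"api": "carry_out", "payload": {"motion": "0.02 -0.004 -0.01 0 0 0 130; 0.02 -0.004 -0.01 0 0 0 130; 0.02 -0.004 -0.02 0 0 0 130; 0.022 -0.004 -0.02 0 0 0 130; 0 0 -0.03 0 0 0 130; 0 0 -0.03 0 0 0 130; 0 0 -0.03 0 0 0 130; 0 0 -0.02 0 0 0 130; 0 0 -0.014 0 0 0 130; 0 0 -0.01 0 0 0 130; 0 0 0 0 0 0 130; 0 0 0 0 0 0 255; 0 0 0 0 0 0 255; 0 0 0 0 0 0 255; 0 0 0 0 0 0 255; 0 0 0 0 0 0 255; 0 0 0 0 0 0 255; 0 0 0 0 0 0 255; 0 0 0 0 0 0 255"}}

```text
time_s: 14.82
ee_pos: [0.5104, 0.254, 0.0032]
eef_rot: [-3.142, -0.0, -0.017]
force: [-0.1, -0.3, 3.1]
grip_width: 0.0078
grip_force: 30.0
```

Emit:
{"api": "carry_out", "payload": {"motion": "0 0 0.015 0 0 0 255; 0 0 0.03 0 0 0 255; 0 0 0.03 0 0 0 255; 0 0 0.03 0 0 0 255; 0 0 0.03 0 0 0 255; 0 -0.023 0.01 0 0 -1 255; 0 -0.023 0 0 0 -1 255; 0 -0.025 0 0 0 -1 255; 0 -0.025 0 0 0 -1 255; 0 -0.025 0 0 0 -1 255; 0.006 -0.025 0 0 0 -1 255; 0.006 -0.025 0 0 0 -0.8 255; 0.006 -0.025 0 0 0 0 255; 0.006 -0.025 0 0 0 0 255; 0.006 -0.025 0 0 0 0 255; 0.006 -0.025 0 0 0 0 255; 0.006 -0.025 0 0 0 0 255; 0.0044 -0.025 0 0 0 0 255; 0 -0.0208 0 0 0 0 255; 0 0 0 0 0 0 255"}}

```text
time_s: 16.48
ee_pos: [0.5566, -0.0909, 0.1477]
eef_rot: [3.141, 0.0, -0.139]
force: [-0.2, 0.4, 0.2]
grip_width: 0.0075
grip_force: 30.0
```

Emit:
{"api": "carry_out", "payload": {"motion": "0 0 0 0 0 0 255; 0 0 -0.02 0 0 0 255; 0 0 -0.02 0 0 0 255; 0 0 -0.02 0 0 0 255; 0 0 0 0 0 0 255"}}

```text
time_s: 16.9
ee_pos: [0.5549, -0.0863, 0.0845]
eef_rot: [-3.141, 0.006, -0.135]
force: [-0.8, -0.1, -1.6]
grip_width: 0.0075
grip_force: 30.0
```

Run:
```python
from meas import *
c=shot('wrist','w6')
cv2.imwrite('pics/w6b.png',cv2.resize(c['pixels'][:,120:500,::-1],None,fx=1.4,fy=1.4))
```

```text
(no output)
```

View pics/w6b.png

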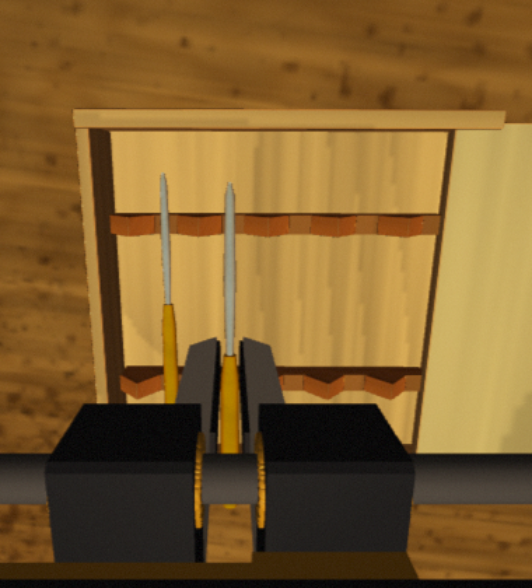

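File y1 lies in the end cradle at column 165, and y2 hangs over the next notch at column 230. I'll lower and release it.

Emit:
{"api": "carry_out", "payload": {"motion": "0.001 -0.001 -0.015 0 0 0 255; 0 0 -0.015 0 0 0 255; 0 0 -0.016 0 0 0 255; 0 0 -0.01 0 0 0 255; 0 0 -0.006 0 0 0 255; 0 0 0 0 0 0 255; 0 0 0 0 0 0 200; 0 0 0 0 0 0 200; 0 0 0 0 0 0 200; 0 0 0 0 0 0 200; 0 0 0.015 0 0 0 200; 0 0 0.03 0 0 0 200; 0 0 0.03 0 0 0 200; 0 0 0.03 0 0 0 200; 0 0 0.03 0 0 0 160; 0 0 0 0 0 0 130"}}

```text
time_s: 18.28
ee_pos: [0.5598, -0.0893, 0.1674]
eef_rot: [3.141, -0.009, -0.136]
force: [0.9, 0.1, 0.6]
grip_width: 0.03
grip_force: 0.0
```

Emit:
{"api": "carry_out", "payload": {"motion": "-0.01 0.03 0.003 0 0 1 130; -0.01 0.03 0.003 0 0 1 130; -0.01 0.03 0.003 0 0 1 130; -0.01 0.03 0.003 0 0 1 130; -0.01 0.03 0.003 0 0 1 130; -0.01 0.03 0.003 0 0 1 130; -0.01 0.03 0.003 0 0 1 130; -0.01 0.03 0.003 0 0 1 130; -0.01 0.03 0.003 0 0 1 130; -0.01 0.03 0.003 0 0 1 130; -0.01 0.03 0.003 0 0 1 130; -0.01 0.03 0 0 0 0.5 130; -0.01 0.03 0 0 0 0 130; -0.01 0.03 0 0 0 0 130; 0 0 0 0 0 0 130; 0 0 0 0 0 0 130"}}

```text
time_s: 19.62
ee_pos: [0.417, 0.3321, 0.1937]
eef_rot: [3.141, 0.0, 0.067]
force: [-0.1, -0.3, 1.0]
grip_width: 0.0463
grip_force: 0.0
```

Run:
```python
from meas import *
c=shot('wrist','w7')
for f in files(c):
    if f[0]=='red' and f[3][2]>.004 : print(f)
p=onplane(c,0,0,.005)
cv2.imwrite('pics/w7b.png',c['pixels'][:300,:,::-1])
```

```text
('red', np.int32(400), array([285., 133.]), array([0.4797, 0.3347, 0.0084]), (array([480.8, 335. ]), array([70.9,  6.6]), 4.0))
('red', np.int32(40), array([198., 159.]), array([0.4474, 0.4265, 0.0085]), (array([446. , 428.2]), array([19.8,  6.3]), 23.3))
```

Run:
```python
from meas import *
for n,r in (('side',(55,115,155,200)),('scene',(215,305,140,218))):
    c=load(n);P=cloud(c)[r[0]:r[1],r[2]:r[3]];px=c['pixels'][r[0]:r[1],r[2]:r[3]]
    q=P[(px.max(-1)<45)&(P[...,2]>.08)&(P[...,2]<.5)];print(n,len(q),np.percentile(q,[1,50,99],axis=0).round(3))
```

```text
side 1429 [[0.445 0.415 0.215]
 [0.486 0.449 0.261]
 [0.542 0.492 0.345]]
scene 4552 [[0.44  0.434 0.197]
 [0.463 0.506 0.261]
 [0.51  0.535 0.343]]
```

The lamp shade spans y from 0.415 and z above 0.197, close to the gripper body at the red file. I'll approach from the -y side with an 8° tilt away from the lamp.

Emit:
{"api": "carry_out", "payload": {"motion": "0 -0.03 0 0 0 0 170; 0 -0.03 0 4 0 0 190; 0.02 0 0 4 0 0 190; 0.025 0 -0.02 0 0 0 190; 0.025 0 -0.03 0 0 0 190; 0.0275 0 -0.03 0 0 0 190; 0 0 -0.03 0 0 0 190; 0 0 -0.03 0 0 0 190; 0 0 -0.023 0 0 0 190; 0 0 0 0 0 0 190; 0 0.02 0 0 0 0 190; 0 0.02 0 0 0 0 190; 0 0.0235 0 0 0 0 190; 0 0 0 0 0 0 190; 0 0 0 0 0 0 190"}}

```text
time_s: 20.92
ee_pos: [0.5157, 0.3348, 0.0324]
eef_rot: [-3.002, -0.011, 0.065]
force: [-0.7, -0.3, 0.0]
grip_width: 0.0242
grip_force: 0.0
```

Emit:
{"api": "carry_out", "payload": {"motion": "0 0.001 -0.01 0 0 0 190; 0 0 -0.01 0 0 0 190; 0 0 -0.008 0 0 0 190; 0 0 0 0 0 0 190; 0 0 0 0 0 0 255; 0 0 0 0 0 0 255; 0 0 0 0 0 0 255; 0 0 0 0 0 0 255; 0 0 0 0 0 0 255; 0 0 0 0 0 0 255"}}

```text
time_s: 21.75
ee_pos: [0.5151, 0.3356, 0.0028]
eef_rot: [-3.002, -0.009, 0.064]
force: [-0.6, 0.1, 0.4]
grip_width: 0.0077
grip_force: 29.3
```

Emit:
{"api": "carry_out", "payload": {"motion": "0 0 0.01 0 0 0 255; 0 0 0.015 0 0 0 255; 0 -0.02 0 0 0 0 255; 0 -0.02 0 0 0 0 255; 0 -0.03 0.02 0 0 0 255; 0 -0.03 0.03 -4 0 0 255; 0 -0.03 0.03 -4 0 0 255; 0 0 0.03 0 0 0 255; 0 0 0 0 0 0 255"}}

```text
time_s: 22.5
ee_pos: [0.5175, 0.2068, 0.1437]
eef_rot: [-3.14, -0.009, 0.064]
force: [-0.4, 0.5, 0.8]
grip_width: 0.0076
grip_force: 29.3
```

Emit:
{"api": "carry_out", "payload": {"motion": "0.003 -0.0253 0 0 0 -1.15 255; 0.003 -0.0253 0 0 0 -1.15 255; 0.003 -0.0253 0 0 0 -1.15 255; 0.003 -0.0253 0 0 0 -1.15 255; 0.003 -0.0253 0 0 0 -1.15 255; 0.003 -0.0253 0 0 0 -1.15 255; 0.003 -0.0253 0 0 0 -1.15 255; 0.003 -0.0253 0 0 0 -1.15 255; 0.003 -0.0253 0 0 0 -1.15 255; 0.003 -0.0253 0 0 0 -1.15 255; 0.003 -0.0253 0 0 0 0 255; 0.003 -0.0253 0 0 0 0 255; 0 -0.0253 0 0 0 0 255; 0 0 0 0 0 0 255; 0 0 -0.02 0 0 0 255; 0 0 -0.02 0 0 0 255; 0 0 -0.02 0 0 0 255; 0 0 0 0 0 0 255; 0 0 0 0 0 0 255"}}

```text
time_s: 24.08
ee_pos: [0.551, -0.1216, 0.0769]
eef_rot: [-3.141, 0.001, -0.136]
force: [0.3, -0.3, -0.1]
grip_width: 0.0078
grip_force: 29.3
```

Run:
```python
from meas import *
c=shot('wrist','w8')
cv2.imwrite('pics/w8b.png',cv2.resize(c['pixels'][:,120:500,::-1],None,fx=1.4,fy=1.4))
```

View pics/w8b.png

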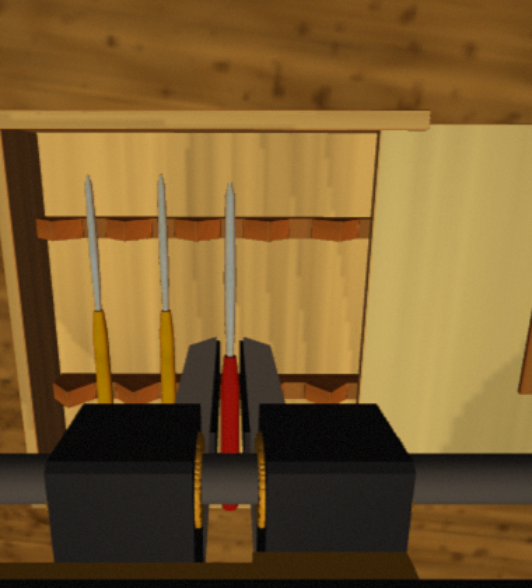

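Both yellow files are seated at columns 95 and 165, and the red file is over its notch at column 230. I'll lower and release it.

Emit:
{"api": "carry_out", "payload": {"motion": "0.001 -0.001 -0.015 0 0 0 255; 0 0 -0.015 0 0 0 255; 0 0 -0.014 0 0 0 255; 0 0 -0.008 0 0 0 255; 0 0 -0.003 0 0 0 255; 0 0 0 0 0 0 255; 0 0 0 0 0 0 200; 0 0 0 0 0 0 200; 0 0 0 0 0 0 200; 0 0 0 0 0 0 200; 0 0 0.015 0 0 0 200; 0 0 0.03 0 0 0 200; 0 0 0.03 0 0 0 200; 0 0 0.03 0 0 0 200; 0 0 0.03 0 0 0 160; 0 0 0 0 0 0 130"}}

```text
time_s: 25.47
ee_pos: [0.5543, -0.1238, 0.1633]
eef_rot: [3.14, -0.009, -0.136]
force: [0.8, -1.1, 1.2]
grip_width: 0.0303
grip_force: 0.0
```

Run:
```python
from meas import *
c=shot('wrist','w9');s=shot('scene','s9');d=shot('side','d9')
a=cv2.resize(c['pixels'][:300,60:520,::-1],(460,300)); b=cv2.resize(s['pixels'][130:350,130:410,::-1],(382,300))
e=cv2.resize(d['pixels'][130:340,140:360,::-1],(314,300))
cv2.imwrite('pics/m9.png',np.vstack([np.hstack([a,np.zeros((300,236,3),np.uint8)]),np.hstack([b,e])]))
# file heights in the case frame
ct=np.array([.5535,-.1116]);t=np.radians(-7.9);X=np.array([np.cos(t),np.sin(t)]);Y=np.array([-X[1],X[0]])
P=cloud(c);L=np.stack([(P[...,:2]-ct)@X,(P[...,:2]-ct)@Y,P[...,2]],-1)
hsv=cv2.cvtColor(c['pixels'],cv2.COLOR_RGB2HSV)
for nm,yc in(('c3',.059),('c2',.024),('c1',-.011),('c0',-.046)):
    for lo,hi in((-.07,-.05),(-.035,-.005),(.01,.035)):
        q=L[(abs(L[...,1]-yc)<.012)&(L[...,0]>lo)&(L[...,0]<hi)&(L[...,2]>.0165)&(L[...,2]<.06)]
        print(nm,lo,len(q),np.median(q,0).round(4) if len(q) else '')
```

```text
c3 -0.07 130 [-0.0587  0.0573  0.0261]
c3 -0.035 228 [-0.0199  0.0577  0.0261]
c3 0.01 114 [0.0227 0.0583 0.0248]
c2 -0.07 0 
c2 -0.035 222 [-0.0204  0.023   0.0262]
c2 0.01 119 [0.0234 0.0232 0.0248]
c1 -0.07 129 [-0.0587 -0.0116  0.0264]
c1 -0.035 233 [-0.0203 -0.0115  0.0263]
c1 0.01 104 [ 0.0229 -0.0115  0.025 ]
c0 -0.07 0 
c0 -0.035 0 
c0 0.01 0
```

View pics/m9.png

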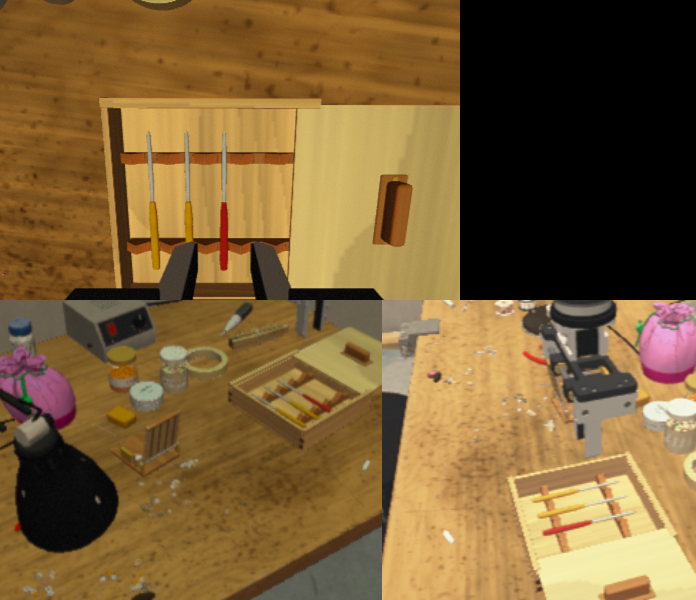

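All three files are seated, with tops about 26 mm above the case underside and y within 2 mm of the cradle lines. The bench is clear of files, so I'll shut the lid.

Emit:
{"api": "carry_out", "payload": {"motion": "-0.0024 -0.0151 0 0 0 0 130; -0.0024 -0.0151 0 0 0 0 130; -0.0024 -0.0151 0 0 0 0 130; -0.0024 -0.0151 0 0 0 0 130; -0.0024 -0.0151 0 0 0 0 130; -0.0024 -0.0151 0 0 0 0 130; -0.0024 -0.0151 0 0 0 0 130; -0.0024 -0.0151 0 0 0 0 130; -0.0023 -0.0151 0 0 0 0 130; -0.0023 -0.0151 0 0 0 0 130; 0 0 -0.025 0 0 0 130; 0 0 -0.025 0 0 0 130; 0 0 -0.025 0 0 0 130; 0 0 -0.025 0 0 0 130; 0 0 -0.01 0 0 0 130; 0 0 0 0 0 0 130; 0 0 0 0 0 0 130"}}

```text
time_s: 27.03
ee_pos: [0.5284, -0.2747, 0.0469]
eef_rot: [-3.142, 0.0, -0.136]
force: [0.4, -0.0, -0.1]
grip_width: 0.0463
grip_force: 0.0
```

Emit:
{"api": "carry_out", "payload": {"motion": "0 0 0 0 0 0 255; 0 0 0 0 0 0 255; 0 0 0 0 0 0 255; 0 0 0 0 0 0 255; 0 0 0 0 0 0 255; 0 0 0 0 0 0 255; 0 0 0 0 0 0 255", "grip_force": 40}}

```text
time_s: 27.62
ee_pos: [0.5284, -0.2742, 0.047]
eef_rot: [3.141, -0.0, -0.136]
force: [1.0, -1.0, 1.0]
grip_width: 0.0137
grip_force: 40.0
```

Emit:
{"api": "carry_out", "payload": {"motion": "0.00133 0.0096 0.002 0 0 0 255; 0.00133 0.0096 0 0 0 0 255; 0.00133 0.0096 0 0 0 0 255; 0.00133 0.0096 0 0 0 0 255; 0.00133 0.0096 0 0 0 0 255; 0.00133 0.0096 0 0 0 0 255; 0.00133 0.0096 0 0 0 0 255; 0.00133 0.0096 0 0 0 0 255; 0.00133 0.0096 0 0 0 0 255; 0.00133 0.0096 0 0 0 0 255; 0.00133 0.0096 0 0 0 0 255; 0.00133 0.0096 0 0 0 0 255; 0.00133 0.0096 0 0 0 0 255; 0.00133 0.0096 0 0 0 0 255; 0.00133 0.0096 0 0 0 0 255; 0.00133 0.0096 0 0 0 0 255; 0.00133 0.0096 0 0 0 0 255; 0 0 0 0 0 0 255; 0 0 0 0 0 0 255"}}

```text
time_s: 29.2
ee_pos: [0.5506, -0.1133, 0.0472]
eef_rot: [3.138, 0.0, -0.136]
force: [7.3, -22.1, -21.7]
grip_width: 0.0135
grip_force: 40.0
```

Emit:
{"api": "carry_out", "payload": {"motion": "0 -0.001 0 0 0 0 130; 0 0 0 0 0 0 130; 0 0 0 0 0 0 130; 0 0 0 0 0 0 130; 0 0 0.025 0 0 0 130; 0 0 0.03 0 0 0 130; 0 0 0.03 0 0 0 130; 0 0 0.03 0 0 0 130; 0 0 0.03 0 0 0 130; 0 0 0 0 0 0 200; 0 0 0 0 0 0 255; 0 0 0 0 0 0 255"}}

```text
time_s: 30.2
ee_pos: [0.5507, -0.1117, 0.1931]
eef_rot: [-3.141, 0.001, -0.136]
force: [0.5, -0.6, 0.3]
grip_width: 0.0295
grip_force: 0.0
```

Run:
```python
from meas import *
c=shot('wrist','w10');P=cloud(c);ok=(c['range_z']>0)&(P[...,0]>.43)&(P[...,0]<.68)&(P[...,1]<.01)&(P[...,1]>-.26)
v,u=np.mgrid[:420,:560]; ok&=(v<290)
print('case',rect(P[ok&(P[...,2]>.034)&(P[...,2]<.055)]),'bar',rect(P[ok&(P[...,2]>.058)&(P[...,2]<.08)]))
for n in('s9','side'):
    c=load(n);P=cloud(c);m=(c['range_z']>0)&(P[...,0]>.59)&(P[...,0]<.68)&(P[...,1]>.13)&(P[...,1]<.25)&(P[...,2]>.045)&(P[...,2]<.13)
    q=P[m];cen=np.median(q,0);q=q[np.linalg.norm(q-cen,axis=1)<.05]
    for _ in range(4):
        cen=q.mean(0);nrm=np.linalg.svd(q-cen)[2][2];r=(q-cen)@nrm;q=q[abs(r)<max(.003,1.5*r.std())]
    print(n,len(q),cen.round(4),nrm.round(3),'yaw',np.degrees(np.arctan2(nrm[1],nrm[0])).round(1),q.min(0).round(3),q.max(0).round(3))
```

```text
case (array([ 553.3, -111.6]), array([188.2, 196.3]), 82.2) bar (array([ 553.9, -113.4]), array([13.3, 55.2]), 82.6)
s9 469 [0.6229 0.1911 0.0793] [ 0.979 -0.095  0.18 ] yaw -5.6 [0.613 0.152 0.045] [0.634 0.225 0.113]
side 131 [0.6192 0.1737 0.0837] [-0.985  0.054 -0.161] yaw 176.9 [0.612 0.148 0.045] [0.627 0.219 0.113]
```

The bar is back within 0.5 mm of its original position, so the lid is home. Before pushing the panel, I'll check for tall things around the rest.

Run:
```python
from meas import *
for n in('s9','side'):
    c=load(n);P=cloud(c);m=(c['range_z']>0)&(P[...,0]>.5)&(P[...,0]<.85)&(P[...,1]>.08)&(P[...,1]<.32)&(P[...,2]>.055)&(P[...,2]<.3)
    q=P[m]
    for x in np.arange(.5,.85,.05):
        for y in np.arange(.08,.32,.06):
            k=q[(q[:,0]>=x)&(q[:,0]<x+.05)&(q[:,1]>=y)&(q[:,1]<y+.06)]
            if len(k)>8: print(n,round(x,2),round(y,2),len(k),k[:,2].max().round(3))
```

```text
s9 0.6 0.14 266 0.112
s9 0.6 0.2 179 0.113
s9 0.8 0.08 27 0.079
s9 0.8 0.2 89 0.079
side 0.6 0.14 117 0.113
side 0.6 0.2 30 0.112
side 0.8 0.2 66 0.079
side 0.8 0.26 16 0.092
```

Emit:
{"api": "carry_out", "payload": {"motion": "0.003 0.027 0 0 0 0.3 255; 0.003 0.027 0 0 0 0.3 255; 0.003 0.027 0 0 0 0.3 255; 0.003 0.027 0 0 0 0.3 255; 0.003 0.027 0 0 0 0.3 255; 0.003 0.027 0 0 0 0.3 255; 0.003 0.027 0 0 0 0.3 255; 0.003 0.027 0 0 0 0.3 255; 0.003 0.027 0 0 0 0.3 255; 0 0.027 0 0 0 0 255; 0 0.027 0 0 0 0 255; 0 0 0 0 0 0 255; 0 0 0 0 0 0 255"}}

```text
time_s: 31.33
ee_pos: [0.5773, 0.1859, 0.1923]
eef_rot: [3.141, 0.002, -0.087]
force: [-0.1, 0.2, 0.6]
grip_width: 0.0006
grip_force: 0.0
```

Nothing else there is taller than the panel. I'll descend behind it and push.

Emit:
{"api": "carry_out", "payload": {"motion": "0 0 -0.025 0 0 0 255; 0 0 -0.025 0 0 0 255; 0 0 -0.025 0 0 0 255; 0 0 -0.027 0 0 0 255; 0 0 0 0 0 0 255; 0.01 0 0 0 0 0 255; 0.01 0 0 0 0 0 255; 0.01 0 -0.003 0 0 0 255; 0.01 0 -0.003 0 0 0 255; 0.01 0 -0.003 0 0 0 255; 0.01 0 -0.003 0 0 0 255; 0.01 0 -0.003 0 0 0 255; 0.01 0 -0.003 0 0 0 255; 0.01 0 -0.003 0 0 0 255; 0.01 0 -0.003 0 0 0 255; 0.01 0 -0.003 0 0 0 255; 0.005 0 -0.002 0 0 0 255; 0 0 0 0 0 0 255; 0 0 0 0 0 0 255"}}

```text
time_s: 32.92
ee_pos: [0.6929, 0.1846, 0.0632]
eef_rot: [3.142, 0.0, -0.089]
force: [0.0, 0.3, -0.7]
grip_width: 0.0006
grip_force: 0.0
```

Emit:
{"api": "carry_out", "payload": {"motion": "0 0 0 0 0 0 255; -0.005 0 0.02 0 0 0 255; -0.01 0 0.03 0 0 0 255; -0.02 0 0.03 0 0 0 255; -0.025 0 0.03 0 0 0 255; -0.03 -0.01 0.02 0 0 0 255; -0.03 -0.02 0.01 0 0 0 255; -0.03 -0.02 0 0 0 0 255; -0.03 -0.02 0 0 0 0 255; -0.03 -0.02 0 0 0 0 255; -0.03 -0.02 0 0 0 0 255; 0 0 0 0 0 0 255; 0 0 0 0 0 0 255"}}

```text
time_s: 34.0
ee_pos: [0.4522, 0.0745, 0.2039]
eef_rot: [-3.141, -0.002, -0.09]
force: [0.6, 0.1, 1.1]
grip_width: 0.0005
grip_force: 0.0
```

Run:
```python
from meas import *
s=shot('scene','s11');d=shot('side','d11')
b=cv2.resize(s['pixels'][130:350,130:410,::-1],(382,300));e=cv2.resize(d['pixels'][130:340,140:360,::-1],(314,300))
cv2.imwrite('pics/m11.png',np.hstack([b,e]))
for c in(s,d):
    P=cloud(c);m=(c['range_z']>0)&(P[...,0]>.59)&(P[...,0]<.75)&(P[...,1]>.14)&(P[...,1]<.23)&(P[...,2]>.016)&(P[...,2]<.13)
    q=P[m];print(len(q),np.percentile(q,[1,50,99],axis=0).round(3).tolist())
```

```text
850 [[0.629, 0.148, 0.017], [0.672, 0.188, 0.027], [0.747, 0.229, 0.033]]
567 [[0.628, 0.142, 0.018], [0.671, 0.177, 0.028], [0.748, 0.225, 0.034]]
```

View pics/m11.png

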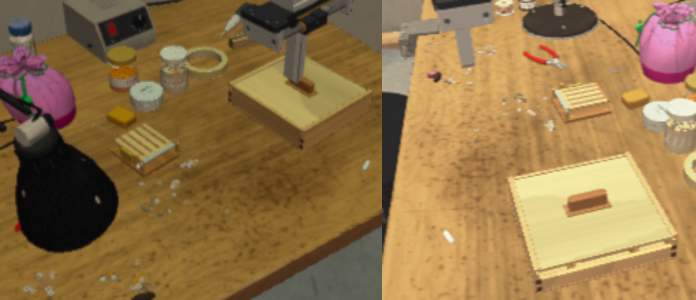

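The panel is flat at about 28 mm high, the lid is home, the bench is clear of files and the arm touches nothing.

```bash
python3 -c "
from station import ctrl
print(ctrl.hand_in())"
```

```text
the job is handed in; nothing more can be done
None
```

I handed the job in at about 34 s: the three files I found are seated in cradles 1–3, the lid is home, the rest is snapped flat, no bystander was touched as far as I could see, and the judge returned no verdict.

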